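# Slide the middle board out of a stack for inspection

## Task

The circuit board in its carrier is trapped between the black box and the loaded tote. Lift the tote off by its handle and park it on the empty mat, slide the board (never lift it, and do not let it drop to the bench) sideways off the box until it lies centred and square on the white inspection plate, then put the tote back on the box, edges in line. Set the tote down rather than letting it fall, keep it level with its two parts inside, and leave the box and everything else on the bench where they are.

Things in the scene. Friction and masses are not known exactly. Their poses are not given: they have to be found in the camera images.
- tote: grey open tote, the top of the stack: 150 mm (own x) x 110 mm (own y), walls 32 mm high and 5 mm thick, flat underside; origin at the centre of its underside. An arched handle spans it lengthwise. It holds two loose parts, up to 41 mm above its underside. With its load about 0.55 kg.
- tote_handle (a point): middle of the tote's handle bar, 78 mm above the tote's underside and over its centre. The bar runs along the tote's x, is 138 mm long, 12 mm thick (own y) and 16 mm high; its ends stand on posts at x = +-66 mm. The fingers fit either side of it from above.
- board: middle of the stack: circuit board in a flat aluminium carrier frame, 150 mm (x) x 110 mm (y) x 14 mm thick, about 0.22 kg, smooth underside; origin at the centre of its underside. At the start it lies between box and tote with all edges in line.
- lowbox: bottom of the stack: closed black box with flat top, 150 mm (x) x 110 mm (y) x 50 mm high, about 0.9 kg, loose on the bench; origin at the centre of its underside. Its y axis points along the row plate - stack - iron stand.
- plate: inspection plate, fixed: flat white top on a grey housing, 180 mm (x) x 140 mm (y) x 47 mm high, no rims or stops; origin at the centre of its underside (top at 47 mm, 3 mm lower than the box's top). It stands beside the stack, on the stack's +y or -y side, parallel to it, with a gap of 8 to 22 mm.
- ironstand: soldering-iron stand, fixed, on the side of the stack away from the plate: 120 mm (x) x 60 mm (y), up to 95 mm high at its far end; origin at the centre of its underside. At least 40 mm are free between it and the box.
- mat: plain dark rubber mat, fixed and empty, 190 mm (x) x 150 mm (y) x 2 mm, at the left or right side of the bench; origin at the centre of its underside. There is room on it for the tote, laid along the mat's x.
- reelstand: solder reel on a fixed stand, 110 x 110 mm, 106 mm high, at the side opposite to the mat; origin at the centre of its underside.
- heatsink: finned heat sink lying loose in the tote, 66 x 32 x 26 mm, origin at the centre of its underside
- transformer: transformer lying loose in the tote, 60 x 34 x 36 mm, origin at the centre of its underside
- can: plain metal can, 52 mm across, 65 mm tall, standing close behind the stack; bystander, loose; origin at the centre of its underside
- fluxbottle: white bottle, 38 mm across, 85 mm tall, standing in front of the stack; bystander, loose; origin at the centre of its underside
- cup: white cup, 68 mm across, 80 mm tall, left front corner near the robot; bystander, loose; origin at the centre of its underside
- jar: amber jar, 64 mm across, 75 mm tall, right front corner near the robot; bystander, loose; origin at the centre of its underside
There are look-alikes about, which are no part of the job. Of the things like the board, leave any that is blue; of the rest the larger one is meant.

How it is judged (in metres and radians):
On the way, in this order (a step that is already met when the one before it is completed fails the run):
1. the tote stands released on the mat (horizontal distance between tote and mat below 0.06 m and height (world z) of tote below 0.012 m and contact force between the fingers and tote below 0.3 N), for 0.2 s.
2. the board lies centred and square on the inspection plate, with the tote still on the mat (all of step 1 and x of board in the frame of plate between -0.016 and 0.016 m and y of board in the frame of plate between -0.016 and 0.016 m and z of board in the frame of plate between 0.043 and 0.051 m and angle between the x axis of board and the x axis of plate, either way round below 0.15 rad), for 0.2 s.
At the end, for the whole second after the job is handed in: Board flat on the plate, within 16 mm of its centre along each plate axis, square within 0.15 rad; tote flat on the box, within 12 mm along each box axis, square within 0.12 rad, both parts inside; box moved under 20 mm; all at rest and released (x of board in the frame of plate between -0.016 and 0.016 m and y of board in the frame of plate between -0.016 and 0.016 m and z of board in the frame of plate between 0.043 and 0.051 m and angle between the x axis of board and the x axis of plate, either way round below 0.15 rad and x of tote in the frame of lowbox between -0.012 and 0.012 m and y of tote in the frame of lowbox between -0.012 and 0.012 m and z of tote in the frame of lowbox between 0.046 and 0.054 m and angle between the x axis of tote and the x axis of lowbox, either way round below 0.12 rad and angle between tote's own z axis and vertical below 0.05 rad and distance of lowbox from where it was at the start of the episode below 0.02 m and linear speed of each of tote, board below 0.02 m/s and z of each of heatsink, transformer in the frame of tote below 0.03 m and x of heatsink in the frame of tote between -0.07 and 0.07 m and y of heatsink in the frame of tote between -0.05 and 0.05 m and x of transformer in the frame of tote between -0.07 and 0.07 m and y of transformer in the frame of tote between -0.05 and 0.05 m); the robot touches nothing.
It fails at once if the board is lifted (underside more than 72 mm above the bench; it starts at 50) or falls off (below 38 mm) (height (world z) of board above 0.072 m or height (world z) of board below 0.038 m).
It fails at once if the tote is tipped by more than 0.35 rad or loses a part (angle between tote's own z axis and vertical above 0.35 rad or z of any of heatsink, transformer in the frame of tote above 0.045 m).
It fails at once if the tote falls: moving faster than 0.4 m/s out of the fingers (contact force between the fingers and tote below 0.3 N and linear speed of tote above 0.4 m/s).
It fails at once if the box is shoved more than 20 mm (distance of lowbox from where it was at the start of the episode above 0.02 m).
It fails at once if a bystander is moved more than 20 mm (distance of any of can, fluxbottle, cup, jar from where it was at the start of the episode above 0.02 m).
It also fails if it takes over 72 s, if anything falls off the work surface, if the arm or the gripper's body presses on something with over 40 N, if the wrist force passes 120 N, or if a joint passes its speed limit or range.

## Robot

A 7-joint arm with a two-finger parallel gripper is mounted at the origin on the work surface. World frame = base frame: x ahead of the robot, y to its left, z up, the work surface at z = 0. Lengths are in m, angles in degrees, forces in N, time in s.
With the tool pointing down it reaches from about 0.4 to 0.85 m from the base axis. Payload 4.5 kg.
Tool frame: the origin (TCP) lies midway between the tips of the shut fingers; the grasp point (between the pads) lies 19 mm behind it; z points along the fingers, y is the direction in which the jaws open and shut (so a half turn about z gives the same grasp; the last joint's range is limited). The gripper opens to 88 mm and grips with 3 to 60 N. Pads are 18 mm wide; open, the fingers measure 123 mm over their backs; the gripper's body (75 mm by 187 mm) begins 45 mm behind the grasp point.
Start: joints at [66.624, 39.483, -11.15, 89.685, 9.013, 51.709, -12.324], TCP at [0.267, -0.565, 0.239] pointing down, gripper open.
Joint ranges: [-172.22, 172.22], [-26.19, 119.32], [-84.43, 86.54], [7.71, 146.69], [-57.33, 237.33], [2.42, 119.75], [-152.13, 152.13]. Speed limits (degrees/s): [147.25, 147.25, 180, 180, 180, 180, 180].

## Interface

Orientations are given as [roll, pitch, yaw] about the fixed x, y, z axes, in that order (R = Rz(yaw) Ry(pitch) Rx(roll)).
In Python, from station import bot, viewer gives the robot as it stands.
- The arm moves only by the tool servo_tool, never from a script. Its argument "rows" is one flat list of numbers, 7 for each row, row after row: the turn, a rotation vector about the tool's x, y, z in degrees, then the shift along the tool's x, y, z in cm, then the opening, from 0 (shut) to 1 (fully open). A call has 1 to 20 rows; each row shifts and turns the commanded pose from where the row before left it, along the tool's axes as they then stand; what a row does not reach is not made up. A row lasts 1/12 s, in which the tool goes at most 41.7 mm and 7.16 degrees, less where a joint would pass 70% of its speed; a pose out of reach is approached as far as the arm can. A call with a gripper value outside its range is refused whole. The fingers move at their own pace and stop on an object; "grip_force" is the grip in N (left out, the last holds). Time passes only in rows, so rows that do not move let the fingers close. It gives the time, the measured TCP pose, the force and the opening at its end, in the units of the state.
- bot.sense(): the state, without advancing time (a new reading comes with each control period).
- viewer.grab_frame(name): name is "scene" or "top"; returns a dict with "color" (480x640x3 uint8, blue, green, red), "fx", "fy", "cx", "cy" (pixels), "dist" ([k1, k2, p1, p2, k3] as OpenCV has them; the pictures are not rectified), "view" (4x4, takes a point from world to camera coordinates). Camera axes: x right, y down, z forward; pixel columns grow to the right and rows downward; lengths in m; the calibration is good to about 2 mm. A picture is of the moment at which its call begins. There is no depth.
- bot.sign_off(): hands the job in, once; it reports no verdict.
The state is a dict: "t": time; "joints": joint angles; "qvel": joint speeds; "tau": joint torques, N m; "position": TCP position; "eef_rot": TCP orientation; "wrist_force": force on the tool from outside, world axes, zero at the start; "ft_torque": the same for the moment, N m; "finger_gap": finger opening in m.
Only numpy, scipy, OpenCV 4.12 (cv2) and the standard library are available. Lean on these libraries where they do the work, as an engineer would, in place of code of your own. Each camera call takes 0.05 s, during which the arm holds its last target.

## Working session

There is one attempt and no reset: what is moved stays moved. The work goes in short steps, Python scripts to look and compute and a tool call to move; the robot and the scene stay as the last step left them, time stands still between calls to the robot, and variables do not carry over. Pictures are saved under pics/ and viewed, and the job is handed in when it is done.

Besides the shell and the picture viewer there is one more tool, called after "Request:" as name(argument=value, ...) on one line, values as JSON. servo_tool: Moves the arm, as the interface text tells. Its arguments: {"type":"object","properties":{"rows":{"type":"array"},"grip_force":{"type":"number"}},"required":["rows"]}

```bash
mkdir -p pics; ls; python3 - <<'E'
from station import bot, viewer
import cv2
s=bot.sense(); print(s)
for n in("scene","top"):
    f=viewer.grab_frame(n); cv2.imwrite(f"pics/{n}0.png",f["color"]); print(n,f["fx"],f["fy"],f["cx"],f["cy"],f["dist"]);print(f["view"])
E
```

```text
pics
{'t': 0.0, 'joints': array([ 66.62453807,  39.53278558, -11.14406576,  89.7426073 ,
         9.01317738,  51.70852624, -12.32371364]), 'qvel': array([ 0.04922158,  0.07376215,  0.01569037, -0.03080858, -0.03073551,
        0.08701072, -0.1107496 ]), 'tau': array([-9.73456226e-04, -5.27551746e+01, -1.26714092e+00, -1.53425717e+01,
       -5.26290166e-02,  6.67495566e-03,  1.77095890e-04]), 'position': array([ 0.26690604, -0.56447129,  0.23792455]), 'eef_rot': array([-1.79898266e+02,  8.14553480e-03,  2.53169806e+01]), 'wrist_force': array([-0.41166357,  0.08258834, -0.31331306]), 'ft_torque': array([ 0.02634699,  0.01351552, -0.01155321]), 'finger_gap': 0.0882911183707848}
scene 575.5745445199348 575.5745445199348 311.64321605220556 245.01597896437147 [0.01769574 0.         0.         0.         0.        ]
[[-0.84125282  0.54024929  0.02060077  0.39447298]
 [ 0.30933854  0.51223989 -0.80119908 -0.0760542 ]
 [-0.44339977 -0.66763838 -0.59804317  1.42062704]
 [ 0.          0.          0.          1.        ]]
top 489.9143218471145 489.9143218471145 323.8929933760173 236.28910765093693 [-0.11957591  0.          0.          0.          0.        ]
[[-0.014032   -0.99986156 -0.00894227  0.02632782]
 [-0.99550671  0.01480734 -0.09352608  0.47974643]
 [ 0.09364555  0.00758973 -0.99557667  1.21546328]
 [ 0.          0.          0.          1.        ]]
```

View pics/scene0.png

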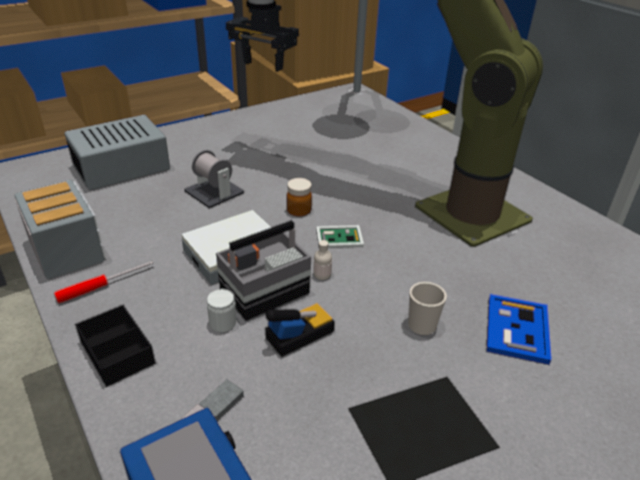

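View pics/top0.png

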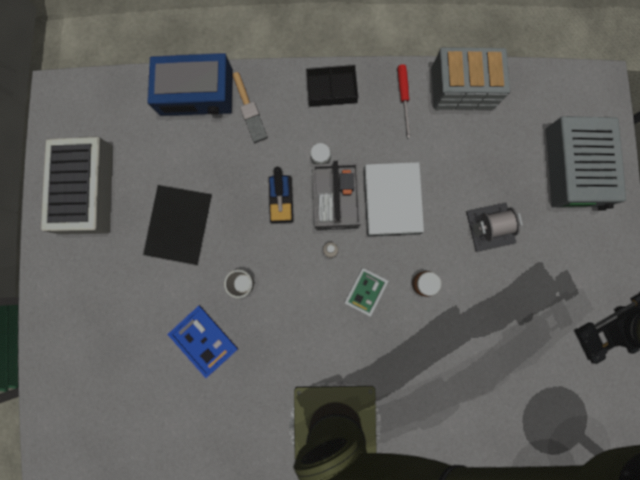

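```bash
python3 - <<'E'
import cv2
t=cv2.imread('pics/top0.png'); s=cv2.imread('pics/scene0.png')
c=t[130:260,255:435]; cv2.imwrite('pics/top0c.png',cv2.resize(c,None,fx=4.4,fy=4.4,interpolation=cv2.INTER_CUBIC))
c=s[200:330,170:345]; cv2.imwrite('pics/scene0c.png',cv2.resize(c,None,fx=4.5,fy=4.5,interpolation=cv2.INTER_CUBIC))
E
```

```text
(no output)
```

View pics/top0c.png

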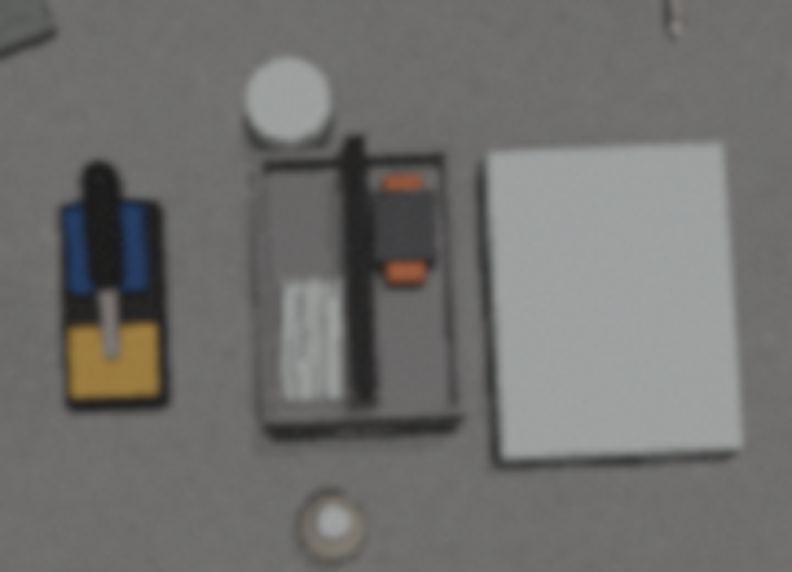

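View pics/scene0c.png

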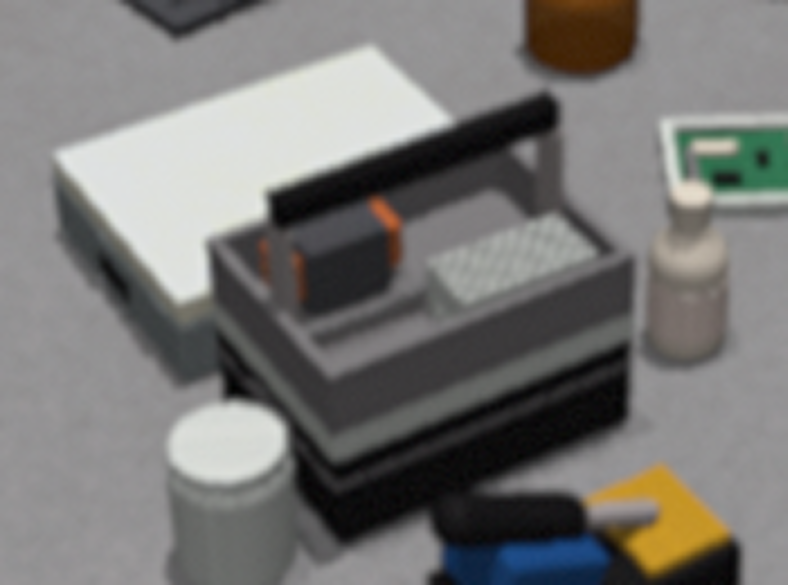

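```bash
cat > h.py <<'E'
import numpy as np, cv2
from scipy.optimize import least_squares
from station import bot, viewer
def cam(f):
    V=np.array(f["view"]);K=np.array([[f["fx"],0,f["cx"]],[0,f["fy"],f["cy"]],[0,0,1.]])
    return V,K,np.array(f["dist"],float)
def proj(C,P):
    V,K,d=C; return cv2.projectPoints(np.asarray(P,float).reshape(-1,1,3),cv2.Rodrigues(V[:3,:3])[0],V[:3,3],K,d)[0].reshape(-1,2)
def onplane(C,px,z):
    V,K,d=C; n=cv2.undistortPoints(np.asarray(px,float).reshape(-1,1,2),K,d).reshape(-1,2)
    r=np.c_[n,np.ones(len(n))]@V[:3,:3]; o=-V[:3,:3].T@V[:3,3]
    return o+r*((z-o[2])/r[:,2])[:,None]
def tri(C1,p1,C2,p2):
    P=[];
    u=[cv2.undistortPoints(np.asarray(p,float).reshape(-1,1,2),C[1],C[2]).reshape(-1,2).T for C,p in((C1,p1),(C2,p2))]
    X=cv2.triangulatePoints(C1[0][:3],C2[0][:3],*u); return (X[:3]/X[3]).T
def rect(C_,lx,ly,obs,x0,fitz=True):
    """obs: list of (Cam, sx, sy, px); x0: x,y,z,yaw"""
    def pt(p,sx,sy):
        c,s=np.cos(p[3]),np.sin(p[3]); a,b=sx*lx/2,sy*ly/2
        return [p[0]+c*a-s*b,p[1]+s*a+c*b,p[2]]
    def res(p): return np.concatenate([proj(C,[pt(p,sx,sy)])[0]-np.array(q) for C,sx,sy,q in obs])
    r=least_squares(res,x0,loss='soft_l1'); return r.x,r.fun.reshape(-1,2)
def uc(c,s,ox,oy): return ((c[0]+.5)/s-.5+ox,(c[1]+.5)/s-.5+oy)
E
cat > m1.py <<'E'
from h import *
T=cam(viewer.grab_frame("top"));S=cam(viewer.grab_frame("scene"))
t=lambda a,b:uc((a,b),4.4,255,130); s=lambda a,b:uc((a,b),4.5,170,200)
# handle bar ends top face
a=tri(T,[t(354,137),t(365,403)],S,[s(278,192),s(549,95)]); print("bar ends",a.round(4),"mid",a.mean(0).round(4),"yaw",np.degrees(np.arctan2(*(a[0]-a[1])[[1,0]])), "len",np.linalg.norm(a[0]-a[1]))
# plate
p,r=rect(0,.18,.14,[(T,1,1,t(487,152)),(T,1,-1,t(723,143)),(T,-1,-1,t(743,445)),(T,-1,1,t(502,460)),(S,1,-1,s(55,155)),(S,1,1,s(182,307)),(S,-1,-1,s(375,45))],[.5,-.15,.047,0]); print("plate",p.round(4),np.degrees(p[3]));print(r.round(1).tolist())
p,r=rect(0,.15,.11,[(T,1,1,t(262,158)),(T,1,-1,t(445,153)),(T,-1,-1,t(461,418)),(T,-1,1,t(262,427)),(S,1,-1,s(212,240)),(S,1,1,s(332,377)),(S,-1,1,s(632,258))],[.5,0,.096,0]); print("tote rim",p.round(4),np.degrees(p[3]));print(r.round(1).tolist())
p,r=rect(0,.19,.15,[(T,1,1,(160,185)),(T,1,-1,(211,192)),(T,-1,-1,(197,264)),(T,-1,1,(144,253)),(S,1,-1,(349,409)),(S,1,1,(399,494)),(S,-1,1,(497,444)),(S,-1,-1,(446,378))],[.5,.3,.002,0]); print("mat",p.round(4),np.degrees(p[3]));print(r.round(1).tolist())
E
python3 m1.py
```

```text
bar ends [[ 0.6414 -0.0094  0.153 ]
 [ 0.505  -0.0151  0.1487]] mid [ 0.5732 -0.0123  0.1509] yaw 2.393960081411438 len 0.13652575968109484
plate [ 0.5711 -0.1575  0.0472  0.0306] 1.751470807378668
[[-1.1, -0.1], [0.4, -0.3], [0.7, 1.8], [-0.6, 1.0], [-1.2, -0.0], [-0.3, 0.4], [0.1, -0.2]]
tote rim [ 0.5728 -0.0123  0.0944  0.0135] 0.7738231328826188
[[-1.5, -0.5], [2.3, -0.7], [0.9, 0.6], [0.0, -0.1], [-0.1, -0.3], [-0.0, 0.5], [2.0, 0.1]]
mat [ 0.5197  0.4045 -0.0015 -0.1658] -9.497828094788687
[[-3.9, -0.1], [-0.3, 0.9], [1.2, 0.5], [-1.0, 2.7], [-1.4, 2.2], [-5.8, -2.9], [3.1, 3.2], [-0.7, -1.0]]
```

```bash
python3 - <<'E'
import cv2
t=cv2.imread('pics/top0.png'); s=cv2.imread('pics/scene0.png')
c=t[170:310,130:270]; a=cv2.resize(c,(560,560),interpolation=cv2.INTER_CUBIC); cv2.imwrite('pics/mat0.png',a)
E
```

```text
(no output)
```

View pics/mat0.png

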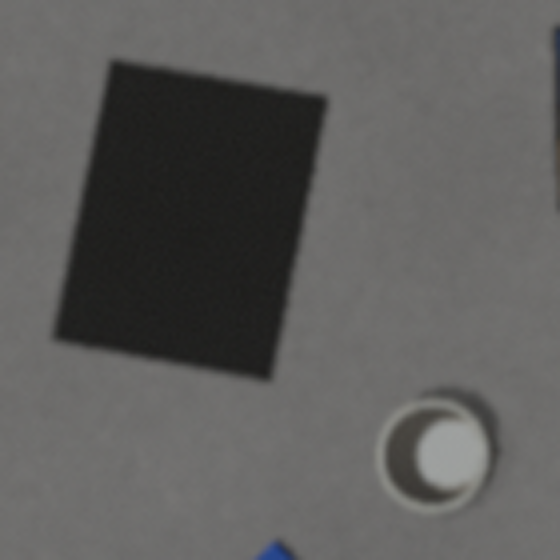

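```bash
cat > m2.py <<'E'
from h import *
T=cam(viewer.grab_frame("top"));S=cam(viewer.grab_frame("scene"))
q=[(157.6,184.9),(211.9,194.1),(197.6,264.9),(143.2,254.9)]
w=onplane(T,q,.002);print(w.round(4),w.mean(0).round(4))
for k in((0,3),(1,2)): d=w[k[0]]-w[k[1]];print(np.degrees(np.arctan2(d[1],d[0])))
print("scene", onplane(S,[(349,409),(497,444),(446,378)],.002).round(4))
# others: can, bottle, iron (top view, approximations)
print("can top",onplane(T,[(320,152)],.065),"bottle",onplane(T,[uc((331,522),4.4,255,130)],.085),"iron front-right corner",onplane(T,[uc((160,205),4.4,255,130),uc((165,402),4.4,255,130)],.03), "cup",onplane(T,[(238,283)],.08))
print(bot.sense())
E
python3 m2.py
```

```text
[[0.625  0.4574 0.002 ]
 [0.5972 0.3108 0.002 ]
 [0.4126 0.3468 0.002 ]
 [0.4402 0.4924 0.002 ]] [0.5188 0.4018 0.002 ]
-10.71725155830755
-11.034918679885124
scene [[0.5983 0.3146 0.002 ]
 [0.4407 0.4889 0.002 ]
 [0.4168 0.3504 0.002 ]]
can top [[0.68697278 0.02580211 0.065     ]] bottle [[0.44524256 0.00508364 0.085     ]] iron front-right corner [[0.63443325 0.10106777 0.03      ]
 [0.51936167 0.09894517 0.03      ]] cup [[0.36500729 0.22694371 0.08      ]]
{'t': 0.3, 'joints': array([ 66.62410899,  39.5014757 , -11.14785919,  89.70326237,
         9.01085106,  51.71086044, -12.32347161]), 'qvel': array([ 0.00915422, -0.08629738,  0.06886632, -0.15743296, -0.07982741,
        0.01675643,  0.03394529]), 'tau': array([ 1.47948864e-03, -5.26980078e+01, -1.26444139e+00, -1.53401184e+01,
       -5.21292421e-02,  3.51870745e-03,  9.97222605e-05]), 'position': array([ 0.26714366, -0.56481657,  0.23845049]), 'eef_rot': array([-1.79965749e+02,  9.51672005e-04,  2.53142899e+01]), 'wrist_force': array([-0.06302325,  0.10075923,  0.3107913 ]), 'ft_torque': array([-0.01343515, -0.00851209,  0.02503154]), 'finger_gap': 0.08819227385542962}
```

Request:
servo_tool(rows=[0,0,-3,0,0,0,0.5,0,0,-7,0,0,0,0.5,0,0,-7,0,0,0,0.5,0,0,-7,0,0,0,0.5,0,0,-7,0,0,0,0.5,0,0,-7,0,0,0,0.5,0,0,-7,0,0,0,0.5,0,0,-7,0,0,0,0.5,0,0,-7,0,0,0,0.5,0,0,-7,0,0,0,0.5,0,0,-7,0,0,0,0.5,0,0,-7,0,0,0,0.5,0,0,-7,0,0,0,0.5,0,0,-7,0,0,0,0.5,0,0,-7,0,0,0,0.5,0,0,-7,0,0,0,0.5,0,0,-7,0,0,0,0.5,0,0,-7,0,0,0,0.5,0,0,-7,0,0,0,0.5,0,0,-7,0,0,0,0.5], grip_force=40)

```text
t: 1.97
position: [0.2669, -0.5651, 0.2386]
eef_rot: [-180.0, -0.0, 161.6]
wrist_force: [-0.2, 0.2, -0.0]
finger_gap: 0.0442
```

Request:
servo_tool(rows=[0,0,-7,0,0,0,0.5,0,0,-7,0,0,0,0.5,0,0,-6.4,0,0,0,0.5,0,0,0,-0.8,1.35,0,0.5,0,0,0,-1.6,2.7,0,0.5,0,0,0,-1.6,2.7,0,0.5,0,0,0,-1.6,2.7,0,0.5,0,0,0,-1.6,2.7,0,0.5,0,0,0,-1.6,2.7,0,0.5,0,0,0,-1.6,2.7,0,0.5,0,0,0,-1.6,2.7,0,0.5,0,0,0,-1.6,2.7,0,0.5,0,0,0,-1.6,2.7,0,0.5,0,0,0,-1.6,2.7,0,0.5,0,0,0,-1.6,2.7,0,0.5,0,0,0,-1.6,2.7,0,0.5,0,0,0,-1.6,2.7,0,0.5,0,0,0,-1.6,2.7,0,0.5,0,0,0,-1.6,2.7,0,0.5,0,0,0,-1.6,2.7,0,0.5])

```text
t: 3.63
position: [0.5184, -0.1107, 0.2387]
eef_rot: [-180.0, 0.0, -178.3]
wrist_force: [0.5, 0.1, -0.0]
finger_gap: 0.0441
```

```bash
cat >> h.py <<'E'
from scipy.spatial.transform import Rotation as Ro
def togo(target,s=None):
    "shift in tool cm to world target from current measured pose"
    s=s or bot.sense(); R=Ro.from_euler('xyz',s['eef_rot'],degrees=True)
    print('t',round(s['t'],2),'pos',np.round(s['position'],4),'rot',np.round(s['eef_rot'],2),'j',np.round(s['joints'],0),'gap',round(s['finger_gap'],4),'F',np.round(s['wrist_force'],1))
    if target is not None: print('tool shift cm',np.round(100*R.inv().apply(np.array(target)-s['position']),2))
E
python3 -c "
from h import *
togo([.573,-.0123,.123])"
```

```text
t 3.63 pos [ 0.5184 -0.1107  0.2387] rot [-179.97    0.   -178.31] j [ 37.  40. -51. 105.  38.  54.  60.] gap 0.0441 F [ 0.5  0.1 -0. ]
tool shift cm [-5.75  9.68 11.57]
```

Request:
servo_tool(rows=[0,0,-0.4,-1.2,2.0,0,0.5,0,0,0,-1.2,2.0,0,0.5,0,0,0,-1.2,2.0,0,0.5,0,0,0,-1.2,2.0,1,0.5,0,0,0,-0.8,1.2,2,0.5,0,0,0,-0.1,0.4,2,0.5,0,0,0,0,0,1.5,0.5,0,0,0,0,0,0.5,0.5,0,0,0,0,0,0,0.5])

```text
t: 4.38
position: [0.5705, -0.0143, 0.1675]
eef_rot: [-180.0, -0.2, -177.9]
wrist_force: [0.2, -0.6, 0.5]
finger_gap: 0.044
```

```bash
python3 -c "
from h import *
togo([.573,-.0123,.123])
for n,(a,b,c,d) in dict(top=(130,260,255,435),scene=(160,310,170,345)).items():
    im=viewer.grab_frame(n)['color'][a:b,c:d]; cv2.imwrite(f'pics/{n}1.png',cv2.resize(im,None,fx=4,fy=4,interpolation=cv2.INTER_CUBIC))
"
```

```text
t 4.38 pos [ 0.5705 -0.0143  0.1675] rot [-1.7996e+02 -1.6000e-01 -1.7789e+02] j [ 22.  47. -46. 102.  43.  50.  48.] gap 0.044 F [ 0.2 -0.6  0.5]
tool shift cm [-0.27  0.2   4.45]
```

View pics/scene1.png

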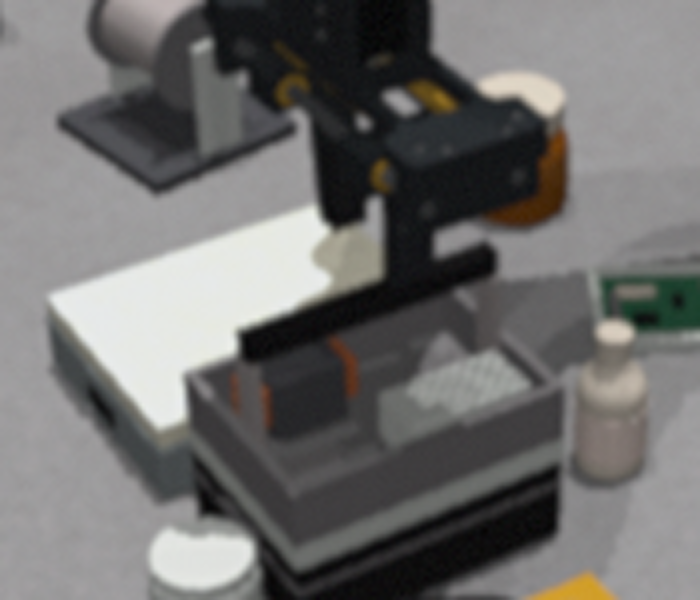

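View pics/top1.png

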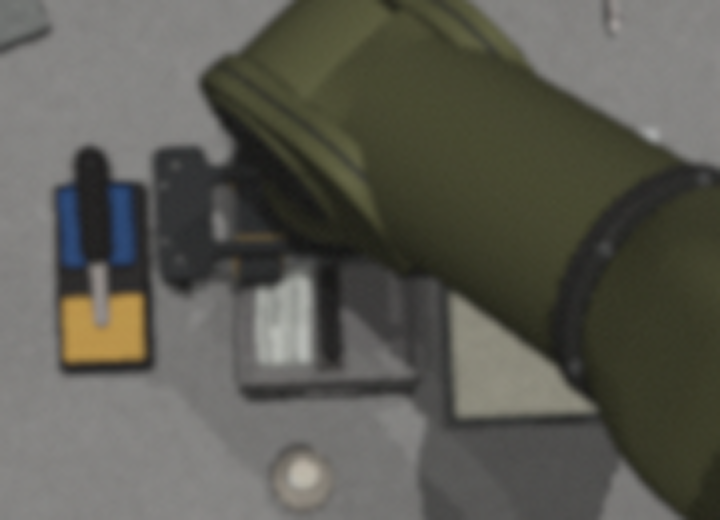

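Request:
servo_tool(rows=[0,0,0,-0.1,0.1,0.8,0.5,0,0,0,-0.1,0.1,1.2,0.5,0,0,0,-0.05,0,1.2,0.5,0,0,0,0,0,0.8,0.5,0,0,0,0,0,0.45,0.5,0,0,0,0,0,0,0.5])

```text
t: 4.98
position: [0.5729, -0.012, 0.1227]
eef_rot: [-180.0, -0.1, -177.9]
wrist_force: [-0.1, -0.5, -0.5]
finger_gap: 0.0439
```

```bash
python3 -c "
from h import *
togo([.573,-.0123,.123])"
```

```text
t 4.98 pos [ 0.5729 -0.012   0.1227] rot [-1.7998e+02 -1.5000e-01 -1.7787e+02] j [ 21.  51. -43. 103.  47.  46.  45.] gap 0.0439 F [-0.1 -0.5 -0.5]
tool shift cm [-0.01 -0.03 -0.03]
```

Request:
servo_tool(rows=[0,0,0,0,0,0,0.3,0,0,0,0,0,0,0.2,0,0,0,0,0,0,0.1,0,0,0,0,0,0,0,0,0,0,0,0,0,0,0,0,0,0,0,0,0,0,0,0,0,0,0,0,0,0,0,0,0,0,0], grip_force=45)

```text
t: 5.65
position: [0.574, -0.0116, 0.1245]
eef_rot: [180.0, 0.0, -177.9]
wrist_force: [-0.6, 0.0, 2.1]
finger_gap: 0.0114
```

Request:
servo_tool(rows=[0,0,0,0,0,-0.1,0,0,0,0,0,0,-0.3,0,0,0,0,0,0,-0.6,0,0,0,0,0,0,-0.8,0,0,0,0,0,0,-1,0,0,0,0,0,0,-1,0,0,0,0,0,0,-1,0,0,0,0,0,0,-1,0,0,0,0,0,0,-1,0,0,0,0,0,0,-0.6,0,0,0,0,0,0,-0.3,0,0,0,0,0,0,0,0])

```text
t: 6.65
position: [0.5742, -0.0117, 0.202]
eef_rot: [-180.0, 0.1, -177.9]
wrist_force: [0.4, 0.4, -4.4]
finger_gap: 0.0116
```

```bash
python3 -c "
from h import *
togo([.573,-.0123,.123])
for n,(a,b,c,d) in dict(scene=(130,310,150,345)).items():
    im=viewer.grab_frame(n)['color'][a:b,c:d]; cv2.imwrite(f'pics/{n}2.png',cv2.resize(im,None,fx=4,fy=3.3,interpolation=cv2.INTER_CUBIC))
"
```

```text
t 6.65 pos [ 0.5742 -0.0117  0.202 ] rot [-1.8000e+02  8.0000e-02 -1.7789e+02] j [ 23.  45. -48. 100.  41.  54.  51.] gap 0.0116 F [ 0.4  0.4 -4.4]
tool shift cm [ 0.13 -0.06  7.9 ]
```

View pics/scene2.png

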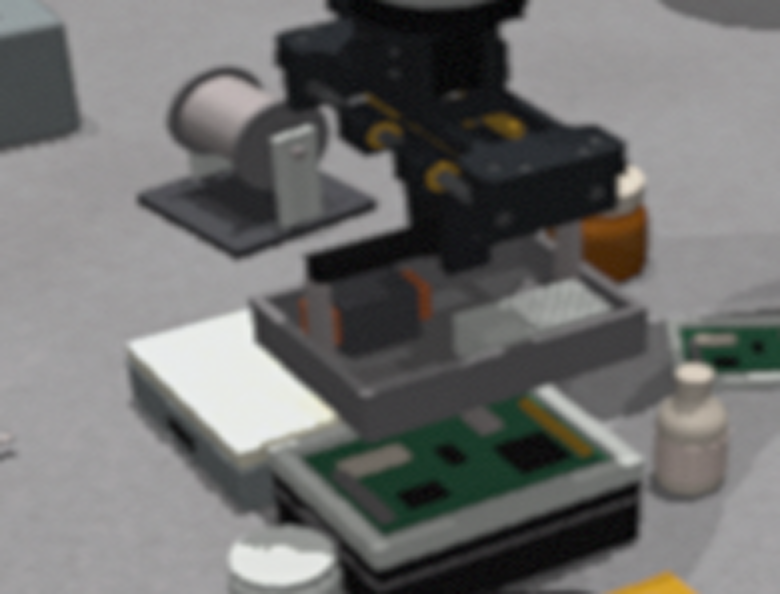

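Request:
servo_tool(rows=[0,0,0,0,0.5,0,0,0,0,0,0.1,1,0,0,0,0,0,0.2,1.5,0,0,0,0,0,0.2,2.1,0,0,0,0,0,0.2,2.1,0,0,0,0,0,0.2,2.1,0,0,0,0,0,0.2,2.1,0,0,0,0,0,0.2,2.1,0,0,0,0,0,0.2,2.1,0,0,0,0,0,0.2,2.1,0,0,0,0,0,0.2,2.1,0,0,0,0,0,0.2,2.1,0,0,0,0,0,0.2,2.1,0,0,0,0,0,0.2,2.1,0,0,0,0,0,0.2,2.1,0,0,0,0,0,0.2,2.1,0,0,0,0,0,0.2,2.1,0,0,0,0,0,0.2,2.1,0,0,0,0,0,0.2,2.1,0,0,0,0,0,0.2,2.1,0,0])

```text
t: 8.37
position: [0.5209, 0.3757, 0.2005]
eef_rot: [-180.0, -0.1, -177.8]
wrist_force: [0.5, 0.6, -5.1]
finger_gap: 0.0114
```

Request:
servo_tool(rows=[0,0,1,0.2,1.4,0,0,0,0,2,0.1,0.9,0,0,0,0,2,0,0.4,0,0,0,0,2,0,0,0,0,0,0,2,0,0,0,0,0,0,2,0,0,0,0,0,0,2,0,0,0,0,0,0,0,0,0,0.5,0,0,0,0,0,0,1,0,0,0,0,0,0,1,0,0,0,0,0,0,1,0,0,0,0,0,0,1,0,0,0,0,0,0,1,0,0,0,0,0,0,1,0,0,0,0,0,0,0.5,0,0,0,0,0,0,0.2,0,0,0,0,0,0,0,0])

```text
t: 9.78
position: [0.5188, 0.4004, 0.1286]
eef_rot: [-180.0, -0.0, 169.1]
wrist_force: [0.3, -0.2, -4.4]
finger_gap: 0.0112
```

```bash
python3 -c "
from h import *
togo([.5195,.402,.0625])
im=viewer.grab_frame('scene')['color'];cv2.imwrite('pics/scene3.png',im)
im=viewer.grab_frame('top')['color'];cv2.imwrite('pics/top3.png',im)
"
```

```text
t 9.78 pos [0.5188 0.4004 0.1286] rot [-1.7996e+02 -3.0000e-02  1.6912e+02] j [-22.  54. -38.  88.  39.  52.   5.] gap 0.0112 F [ 0.3 -0.2 -4.4]
tool shift cm [-0.05  0.18  6.61]
```

View pics/scene3.png

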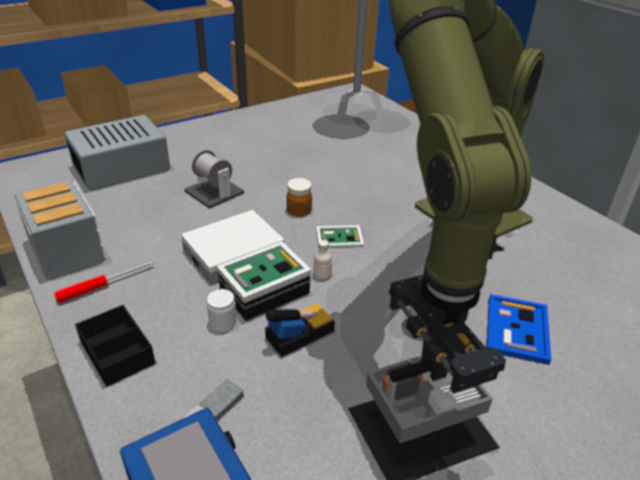

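View pics/top3.png

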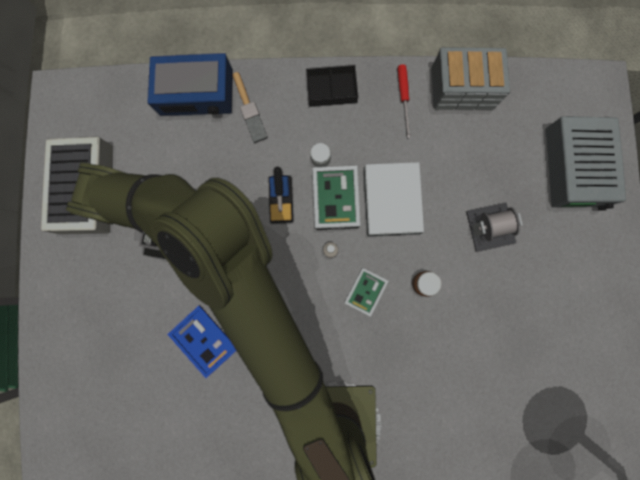

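Request:
servo_tool(rows=[0,0,0,0,0.1,0.5,0,0,0,0,0,0.1,1,0,0,0,0,0,0,1,0,0,0,0,0,0,1,0,0,0,0,0,0,1,0,0,0,0,0,0,0.6,0,0,0,0,0,0,0.4,0,0,0,0,0,0,0.3,0,0,0,0,0,0,0.2,0,0,0,0,0,0,0.1,0,0,0,0,0,0,0.1,0,0,0,0,0,0,0.1,0,0,0,0,0,0,0.1,0,0,0,0,0,0,0,0])

```text
t: 11.05
position: [0.5194, 0.4024, 0.0652]
eef_rot: [-180.0, 0.0, 169.1]
wrist_force: [0.2, -0.2, -4.2]
finger_gap: 0.0112
```

```bash
python3 - <<'E'
from h import *
togo([.5195,.402,.0625])
im=cv2.imread('pics/top3.png')[150:250,300:435]; cv2.imwrite('pics/top3c.png',cv2.resize(im,None,fx=5.5,fy=5.5,interpolation=cv2.INTER_CUBIC))
im=cv2.imread('pics/scene3.png')[200:320,170:320]; cv2.imwrite('pics/scene3c.png',cv2.resize(im,None,fx=5,fy=5,interpolation=cv2.INTER_CUBIC))
E
```

```text
t 11.05 pos [0.5194 0.4024 0.0652] rot [-1.8000e+02  1.0000e-02  1.6911e+02] j [-24.  58. -36.  90.  43.  46.   2.] gap 0.0112 F [ 0.2 -0.2 -4.2]
tool shift cm [-0.02 -0.04  0.27]
```

View pics/top3c.png

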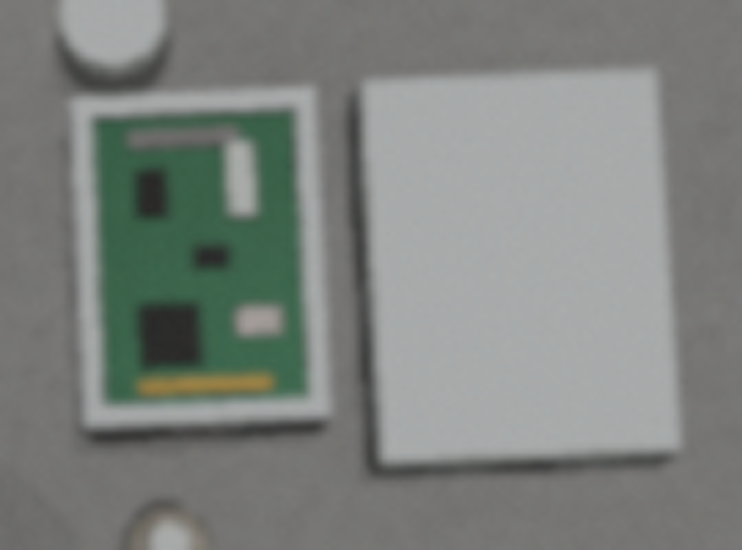

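View pics/scene3c.png

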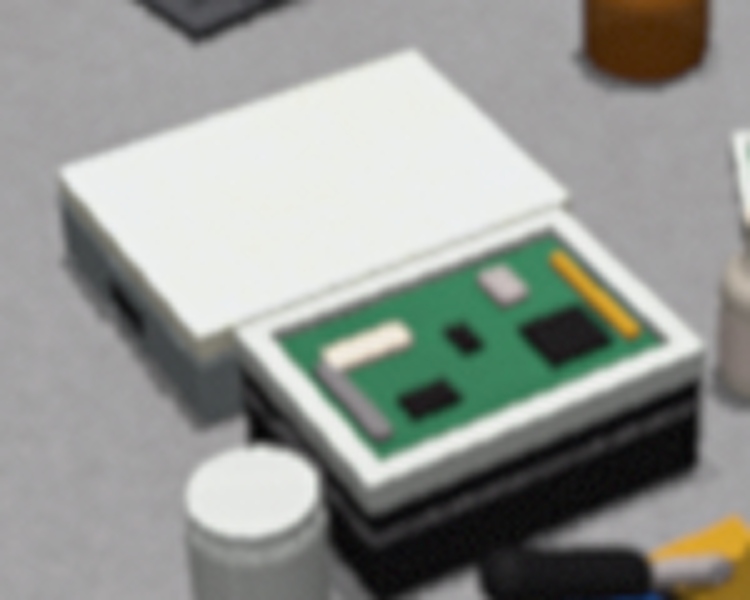

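Request:
servo_tool(rows=[0,0,0,0,0,0.1,0,0,0,0,0,0,0.1,0,0,0,0,0,0,0.1,0,0,0,0,0,0,0.1,0,0,0,0,0,0,0,0])

```text
t: 11.47
position: [0.5194, 0.4025, 0.0626]
eef_rot: [-180.0, 0.0, 169.1]
wrist_force: [-1.7, -3.2, 5.5]
finger_gap: 0.0114
```

```bash
cat > m3.py <<'E'
from h import *
T=cam(viewer.grab_frame("top"));S=cam(viewer.grab_frame("scene"))
t=lambda a,b:uc((a,b),5.5,300,150); s=lambda a,b:uc((a,b),5,170,200)
p,r=rect(0,.15,.11,[(T,1,1,t(72,98)),(T,1,-1,t(316,88)),(T,-1,-1,t(328,418)),(T,-1,1,t(87,430)),(S,1,-1,s(240,332)),(S,1,1,s(373,490)),(S,-1,1,s(703,347)),(S,-1,-1,s(565,210))],[.57,0,.064,0]);print('board top',p.round(4),np.degrees(p[3]));print(r.round(1).tolist())
p,r=rect(0,.18,.14,[(T,1,1,t(360,80)),(T,1,-1,t(657,68)),(T,-1,-1,t(681,453)),(T,-1,1,t(380,466)),(S,1,-1,s(62,175)),(S,1,1,s(200,342)),(S,-1,-1,s(415,50)),(S,-1,1,s(568,193))],[.57,-.15,.047,0]);print('plate top',p.round(4),np.degrees(p[3]));print(r.round(1).tolist())
togo([.5195,.402,.0625])
E
python3 m3.py
```

```text
board top [ 0.5743 -0.0122  0.0632  0.0252] 1.4464357814730247
[[-0.1, 0.2], [-0.2, 0.3], [0.5, 0.2], [-0.6, -0.1], [-0.5, -0.1], [-0.1, -0.4], [0.9, 0.5], [-0.9, 0.0]]
plate top [ 0.5717 -0.1582  0.047   0.0328] 1.8770284080102382
[[-0.7, -0.2], [0.5, -0.4], [1.1, 0.3], [-0.3, 0.6], [-1.7, -0.5], [-0.1, 0.2], [0.0, -0.2], [1.9, 1.2]]
t 11.57 pos [0.5193 0.4025 0.0626] rot [-1.8000e+02  4.0000e-02  1.6911e+02] j [-24.  59. -35.  90.  43.  46.   2.] gap 0.0113 F [-3.1 -3.2  5.4]
tool shift cm [-0.03 -0.05  0.01]
```

Request:
servo_tool(rows=[0,0,0,0,0,0,0.2,0,0,0,0,0,0,0.3,0,0,0,0,0,0,0.4,0,0,0,0,0,0,0.4,0,0,0,0,0,0,0.4,0,0,0,0,0,0,0.4])

```text
t: 12.07
position: [0.5193, 0.4026, 0.0611]
eef_rot: [180.0, 0.0, 169.1]
wrist_force: [-0.0, 0.3, 0.5]
finger_gap: 0.0352
```

Request:
servo_tool(rows=[0,0,0,0,0,-0.5,0.4,0,0,0,0,0,-1,0.4,0,0,0,0,0,-1.5,0.4,0,0,0,0,0,-2,0.4,0,0,0,0,0,-2,0.4,0,0,0,0,0,-2,0.4,0,0,0,0,0,-2,0.4,0,0,0,0,0,-2,0.4,0,0,0,0,0,-1,0.4,0,0,0,0,0,0,0.4])

```text
t: 12.9
position: [0.5202, 0.4041, 0.2051]
eef_rot: [179.7, 0.2, 169.1]
wrist_force: [-0.1, 0.5, 0.2]
finger_gap: 0.0354
```

```bash
python3 - <<'E'
from h import *
togo([.575,.08,.20])
im=viewer.grab_frame('scene')['color'][330:480,330:530];cv2.imwrite('pics/scene4.png',cv2.resize(im,None,fx=4,fy=4,interpolation=cv2.INTER_CUBIC))
E
```

```text
t 12.9 pos [0.5202 0.4041 0.2051] rot [179.7    0.19 169.1 ] j [-21.  49. -41.  85.  35.  60.   8.] gap 0.0354 F [-0.1  0.5  0.2]
tool shift cm [-11.5  -30.79   0.39]
```

View pics/scene4.png

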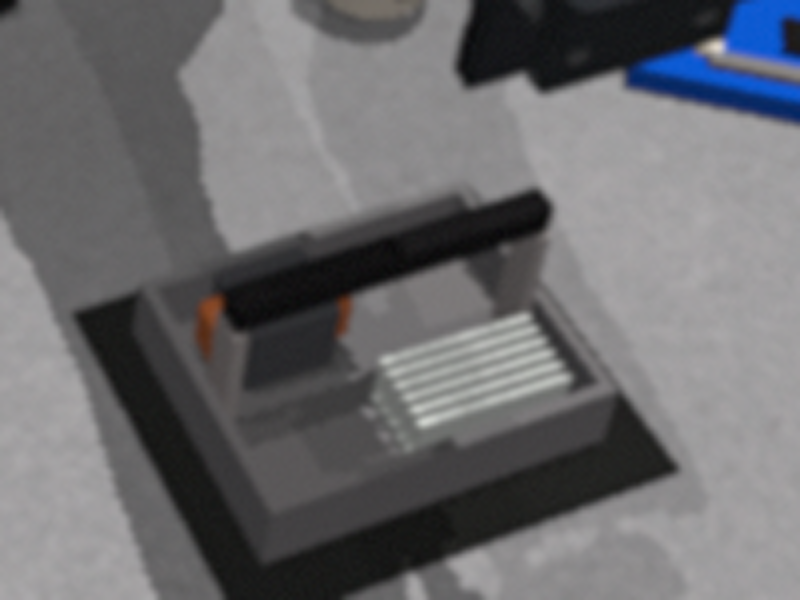

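Request:
servo_tool(rows=[0,0,0,-0.42,-1.14,0,0.4,0,0,0,-0.85,-2.3,0,0.4,0,0,0,-0.85,-2.3,0,0.6,0,0,0,-0.85,-2.3,0,0.8,0,0,0,-0.85,-2.3,0,1,0,0,0,-0.85,-2.3,0,1,0,0,0,-0.85,-2.3,0,1,0,0,0,-0.85,-2.3,0,1,0,0,0,-0.85,-2.3,0,1,0,0,0,-0.85,-2.3,0,1,0,0,0,-0.85,-2.3,0,1,0,0,0,-0.85,-2.3,0,1,0,0,0,-0.85,-2.3,0,1,0,0,0,-0.85,-2.3,0,1,0,0,0,0,-0.3,0,1,0,0,0,0,0,0,1])

```text
t: 14.28
position: [0.5719, 0.0696, 0.1997]
eef_rot: [-179.8, -0.1, 168.9]
wrist_force: [0.2, 1.2, -0.2]
finger_gap: 0.0882
```

Request:
servo_tool(rows=[0,0,7,0,0,0,1,0,0,7,0,0,0,1,0,0,7,0,0,0,1,0,0,7,0,0,0,1,0,0,7,0,0,0,1,0,0,7,0,0,0,1,0,0,7,0,0,0,1,0,0,7,0,0,0,1,0,0,7,0,0,0,1,0,0,7,0,0,0,1,0,0,5,0,0,0,1,0,0,2.3,0,0,0,1,0,0,0,0,0,0,1])

```text
t: 15.37
position: [0.5718, 0.0749, 0.2007]
eef_rot: [-179.9, -0.0, 91.9]
wrist_force: [-0.3, 1.1, -0.9]
finger_gap: 0.0882
```

```bash
python3 - <<'E'
from h import *
togo([.5743,.072,.055])
im=viewer.grab_frame('top')['color'][100:300,200:450];cv2.imwrite('pics/top5.png',cv2.resize(im,None,fx=3,fy=3,interpolation=cv2.INTER_CUBIC))
E
```

```text
t 15.37 pos [0.5718 0.0749 0.2007] rot [-1.7993e+02 -3.0000e-02  9.1910e+01] j [  1.  40. -23. 100.  21.  44. -30.] gap 0.0882 F [-0.3  1.1 -0.9]
tool shift cm [-0.31  0.25 14.57]
```

View pics/top5.png

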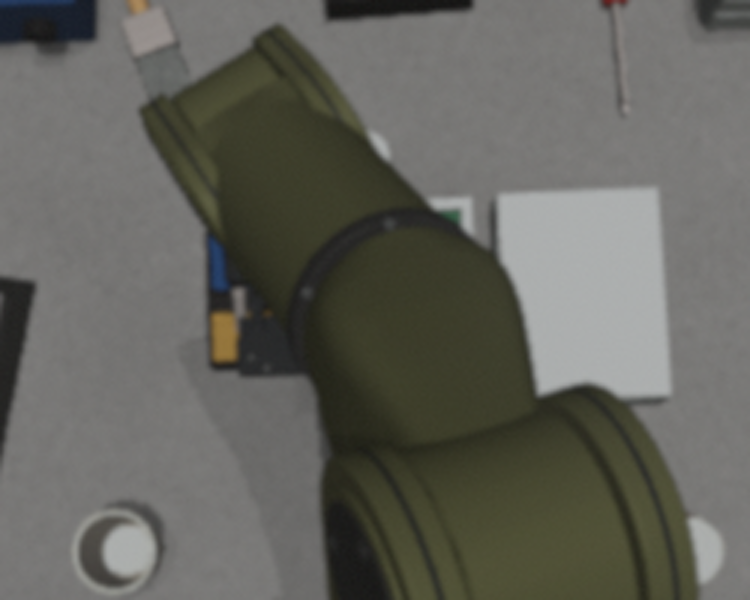

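Request:
servo_tool(rows=[0,0,0,-0.2,0.1,0.7,1,0,0,0,-0.1,0.15,1.5,1,0,0,0,0,0,2,1,0,0,0,0,0,2,1,0,0,0,0,0,2,1,0,0,0,0,0,1.3,1,0,0,0,0,0,0.5,1,0,0,0,0,0,0,1])

```text
t: 16.08
position: [0.5742, 0.0702, 0.0996]
eef_rot: [-179.8, 0.0, 91.9]
wrist_force: [1.0, 0.2, 0.5]
finger_gap: 0.0882
```

```bash
python3 - <<'E'
from h import *
togo([.5743,.072,.055])
im=viewer.grab_frame('scene')['color'][180:370,170:370];cv2.imwrite('pics/scene6.png',cv2.resize(im,None,fx=4,fy=3.15,interpolation=cv2.INTER_CUBIC))
E
```

```text
t 16.08 pos [0.5742 0.0702 0.0996] rot [-1.7982e+02  1.0000e-02  9.1880e+01] j [ -1.  48. -18. 104.  26.  32. -34.] gap 0.0882 F [1.  0.2 0.5]
tool shift cm [0.18 0.03 4.46]
```

View pics/scene6.png

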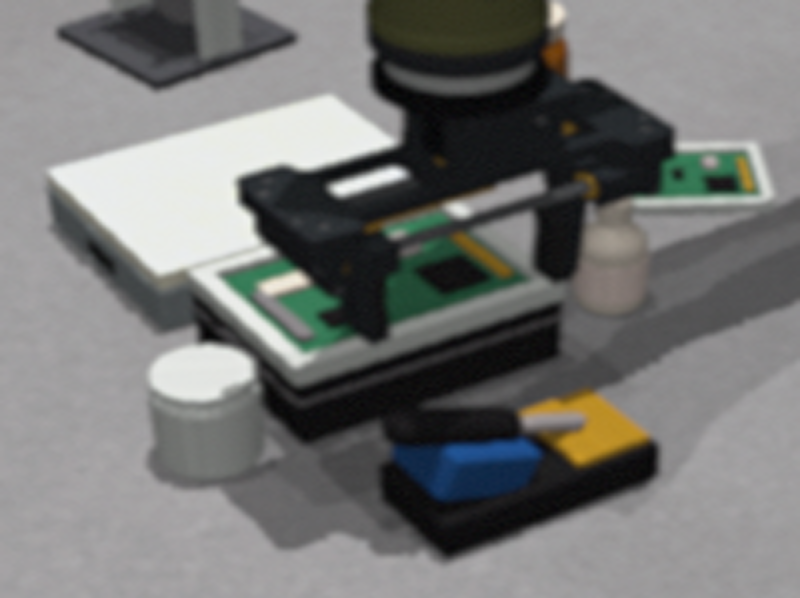

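Request:
servo_tool(rows=[0,0,0,0.1,0,0.7,1,0,0,0,0,0,1,1,0,0,0,0,0,1,1,0,0,0,0,0,1,1,0,0,0,0,0,0.5,1,0,0,0,0,0,0.25,1,0,0,0,0,0,0,1,0,0,0,0,0,0,1])

```text
t: 16.8
position: [0.5754, 0.0712, 0.0567]
eef_rot: [180.0, 0.0, 91.8]
wrist_force: [-0.2, 0.1, 0.9]
finger_gap: 0.088
```

Request:
servo_tool(rows=[0,0,0,-0.3,0,0,1,0,0,0,-0.4,0,0,1,0,0,0,-0.4,0,0,1,0,0,0,-0.4,0,0,1,0,0,0,0,0,0,1,0,0,0,0,0,0,1])

```text
t: 17.3
position: [0.5759, 0.0555, 0.0568]
eef_rot: [180.0, 0.0, 91.8]
wrist_force: [-0.3, 0.0, 1.1]
finger_gap: 0.0881
```

```bash
python3 - <<'E'
from h import *
togo([.5717,-.0945,.055])
im=viewer.grab_frame('scene')['color'][180:370,170:370];cv2.imwrite('pics/scene7.png',cv2.resize(im,None,fx=4,fy=3.15,interpolation=cv2.INTER_CUBIC))
E
```

```text
t 17.3 pos [0.5759 0.0555 0.0568] rot [1.7999e+02 1.0000e-02 9.1760e+01] j [ -1.  52. -16. 105.  28.  27. -34.] gap 0.0881 F [-0.3  0.   1.1]
tool shift cm [-14.98  -0.88   0.18]
```

View pics/scene7.png

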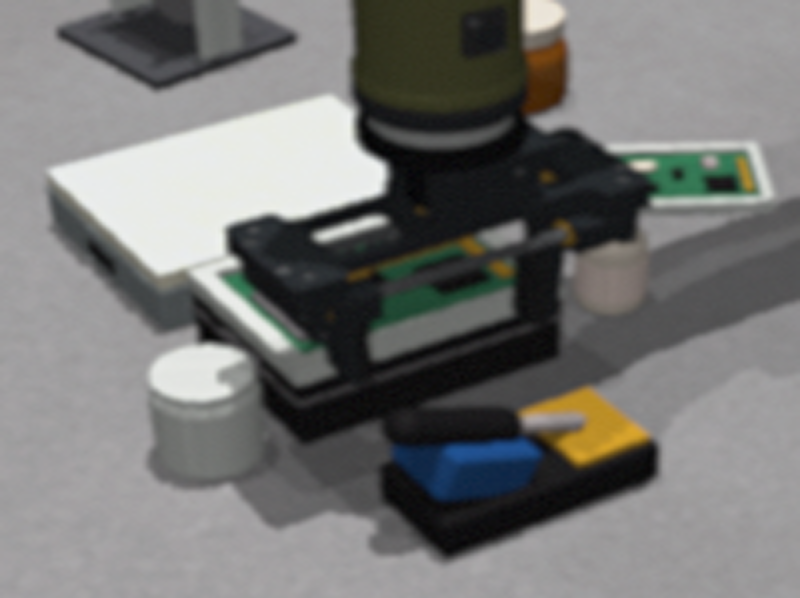

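Request:
servo_tool(rows=[0,0,0,-0.2,0,0.1,1,0,0,0,-0.3,0,0.1,1,0,0,0,-0.4,-0.02,0,1,0,0,0,-0.6,-0.03,0,1,0,0,0,-0.7,-0.03,0,1,0,0,0,-0.7,-0.03,0,1,0,0,0,-0.7,-0.03,0,1,0,0,0,-0.7,-0.03,0,1,0,0,0,-0.7,-0.03,0,1,0,0,0,-0.7,-0.03,0,1,0,0,0,-0.7,-0.03,0,1,0,0,0,-0.5,-0.03,0,1,0,0,0,-0.3,0,0,1,0,0,0,0,0,0,1])

```text
t: 18.52
position: [0.5751, -0.0172, 0.0547]
eef_rot: [-180.0, 0.1, 91.7]
wrist_force: [-0.3, 0.4, 0.5]
finger_gap: 0.0878
```

```bash
python3 - <<'E'
from h import *
togo([.5717,-.0945,.055])
im=viewer.grab_frame('scene')['color'][180:370,170:370];cv2.imwrite('pics/scene8.png',cv2.resize(im,None,fx=4,fy=3.15,interpolation=cv2.INTER_CUBIC))
im=viewer.grab_frame('top')['color'][130:260,270:440];cv2.imwrite('pics/top8.png',cv2.resize(im,None,fx=4,fy=4,interpolation=cv2.INTER_CUBIC))
E
```

```text
t 18.52 pos [ 0.5751 -0.0172  0.0547] rot [-1.7999e+02  5.0000e-02  9.1750e+01] j [  7.  52. -16. 105.  30.  27. -29.] gap 0.0878 F [-0.3  0.4  0.5]
tool shift cm [-7.72 -0.58 -0.02]
```

View pics/scene8.png

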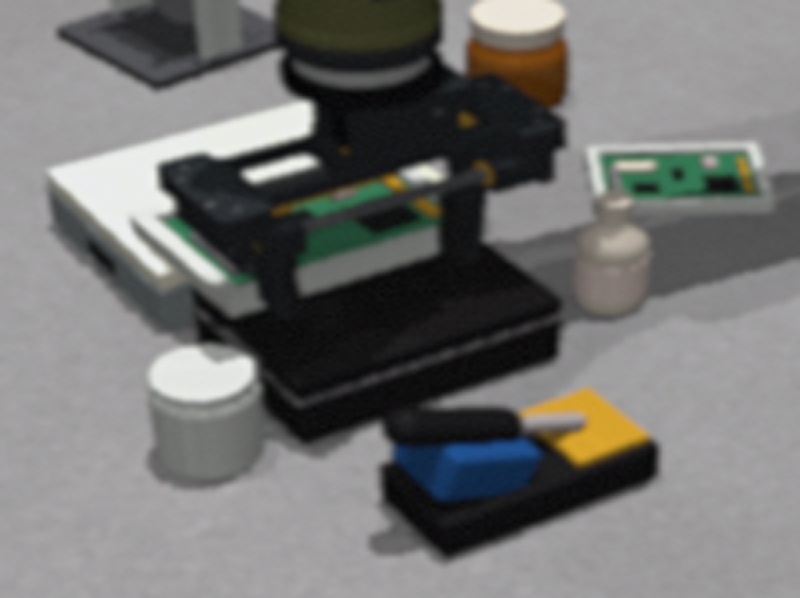

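View pics/top8.png

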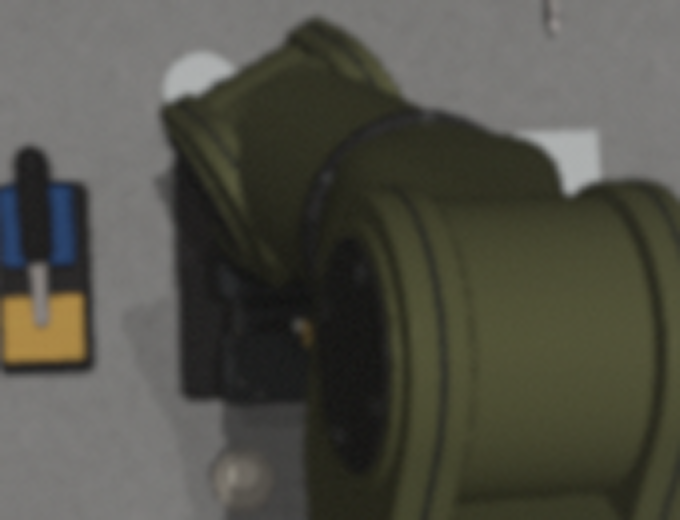

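Request:
servo_tool(rows=[0,0,0,-0.3,-0.02,0,1,0,0,0,-0.6,-0.04,0,1,0,0,0,-0.7,-0.04,0,1,0,0,0,-0.7,-0.04,0,1,0,0,0,-0.7,-0.04,0,1,0,0,0,-0.7,-0.04,0,1,0,0,0,-0.7,-0.04,0,1,0,0,0,-0.7,-0.04,0,1,0,0,0,-0.7,-0.04,0,1,0,0,0,-0.5,0,0,1,0,0,0,-0.4,0,0,1,0,0,0,-0.2,0,0,1,0,0,0,0,0,0,1])

```text
t: 19.7
position: [0.5739, -0.0858, 0.0547]
eef_rot: [-180.0, 0.0, 91.8]
wrist_force: [0.3, 0.2, 0.1]
finger_gap: 0.0881
```

```bash
python3 - <<'E'
from h import *
togo([.5717,-.0945,.055])
im=viewer.grab_frame('scene')['color'][180:330,160:340];cv2.imwrite('pics/scene9.png',cv2.resize(im,None,fx=4.4,fy=4,interpolation=cv2.INTER_CUBIC))
E
```

```text
t 19.7 pos [ 0.5739 -0.0858  0.0547] rot [-1.800e+02  4.000e-02  9.177e+01] j [ 14.  52. -18. 104.  31.  28. -23.] gap 0.0881 F [0.3 0.2 0.1]
tool shift cm [-0.86 -0.25 -0.03]
```

View pics/scene9.png

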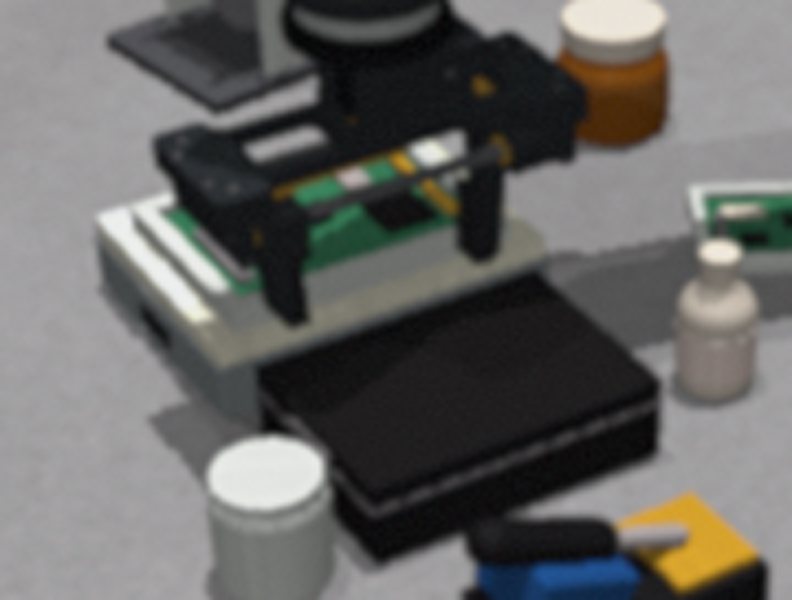

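Request:
servo_tool(rows=[0,0,0,-0.3,-0.02,0,1,0,0,0,-0.3,-0.02,0,1,0,0,0,-0.1,0,0,1,0,0,0,0,0,0,1,0,0,0,0.5,0,0,1,0,0,0,1.0,0,0,1,0,0,0,1.0,0,-0.5,1,0,0,0,0.5,0,-2,1,0,0,0,0.5,0,-3,1,0,0,0,2.5,0,-3,1,0,0,0,3,0,-3,1,0,0,0,3,0,-3,1,0,0,0,3,0,-1.5,1,0,0,0,3,0,0,1,0,0,0,3,0,0,1,0,0,0,3,0,0,0.8,0,0,0,3,0,0,0.6,0,0,0,3,0,0,0.5,0,0,0,3,0,0,0.5,0,0,0,0,0,0,0.5])

```text
t: 21.42
position: [0.5604, 0.2473, 0.2145]
eef_rot: [180.0, -0.5, 92.5]
wrist_force: [0.1, 0.2, 1.0]
finger_gap: 0.057
```

```bash
python3 - <<'E'
from h import *
togo([.5193,.4025,.2])
im=viewer.grab_frame('scene')['color'];cv2.imwrite('pics/scene10.png',im);im=im[190:310,165:315];cv2.imwrite('pics/scene10c.png',cv2.resize(im,None,fx=5,fy=5,interpolation=cv2.INTER_CUBIC))
im=viewer.grab_frame('top')['color'];cv2.imwrite('pics/top10.png',im);im=im[150:250,300:435];cv2.imwrite('pics/top10c.png',cv2.resize(im,None,fx=5.5,fy=5.5,interpolation=cv2.INTER_CUBIC))
E
```

```text
t 21.42 pos [0.5604 0.2473 0.2145] rot [179.99  -0.45  92.46] j [-15.  41. -23.  93.  20.  49. -43.] gap 0.057 F [0.1 0.2 1. ]
tool shift cm [15.67 -3.44  1.58]
```

View pics/scene10c.png

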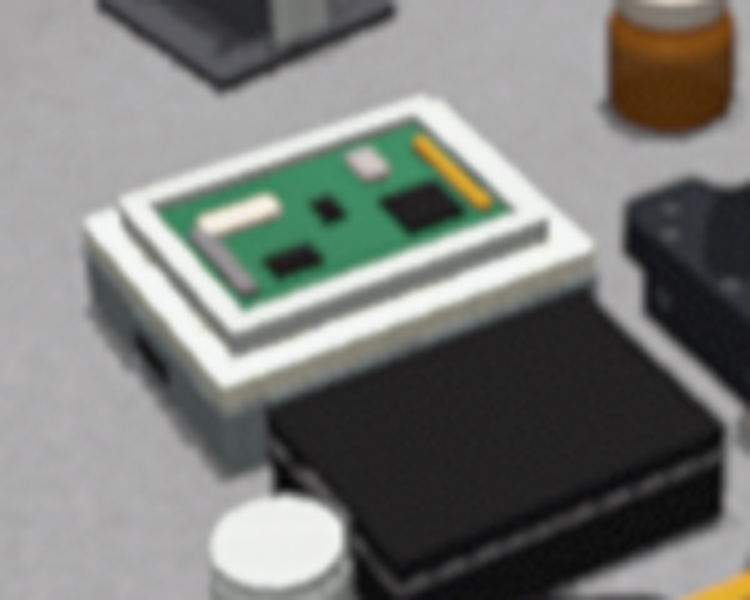

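View pics/top10c.png

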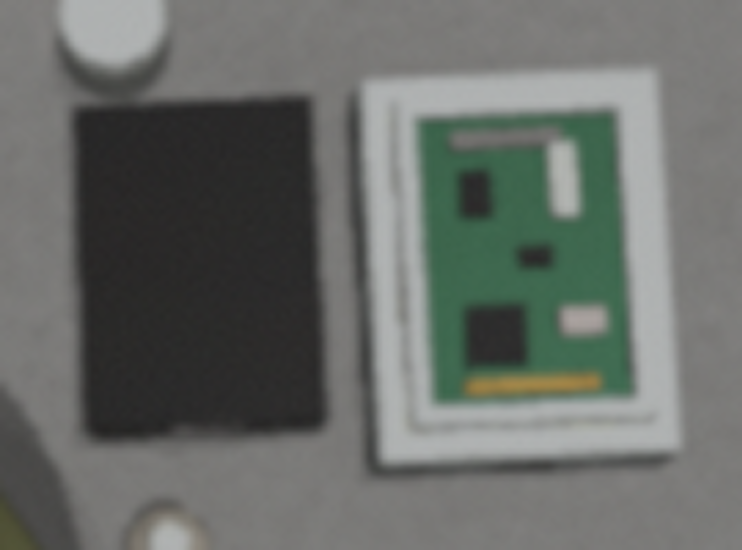

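```bash
cat > m4.py <<'E'
from h import *
T=cam(viewer.grab_frame("top"));S=cam(viewer.grab_frame("scene"))
t=lambda a,b:uc((a,b),5.5,300,150); s=lambda a,b:uc((a,b),5,165,190)
P,r=rect(0,.18,.14,[(T,1,1,t(360,80)),(T,1,-1,t(657,68)),(T,-1,-1,t(681,453)),(T,-1,1,t(380,466)),(S,1,-1,s(85,220)),(S,1,1,s(224,388)),(S,-1,1,s(594,245))],[.57,-.15,.047,0]);print('plate top',P.round(4),np.degrees(P[3]));print(r.round(1).tolist())
B,r=rect(0,.15,.11,[(S,1,-1,s(120,203)),(S,1,1,s(237,333)),(S,-1,1,s(548,222)),(S,-1,-1,s(425,97))],[.57,-.15,.061,0]);print('board top(scene)',B.round(4),np.degrees(B[3]));print(r.round(1).tolist())
d=lambda B:(np.array([[np.cos(P[3]),np.sin(P[3])],[-np.sin(P[3]),np.cos(P[3])]])@(B[:2]-P[:2])).round(4)
print('offset in plate',d(B))
g0=onplane(T,[t(95,118),t(293,110),t(308,397),t(104,403)],.063); g1=onplane(T,[t(417,118),t(614,110),t(635,396),t(433,403)],.060)
def yaw(g): 
    e=g[0]-g[3];f=g[1]-g[2];return np.degrees([np.arctan2(e[1],e[0]),np.arctan2(f[1],f[0])])
print('green shift',(g1.mean(0)-g0.mean(0)).round(4),yaw(g0),yaw(g1)); b=np.array([.5743,-.0122])+(g1.mean(0)-g0.mean(0))[:2]; print('board by shift',b,d(b))
X,r=rect(0,.15,.11,[(T,1,1,t(75,110)),(T,1,-1,t(311,98)),(T,-1,-1,t(325,424)),(T,-1,1,t(88,436)),(S,1,-1,s(270,428)),(S,1,1,s(400,583)),(S,-1,1,s(722,440)),(S,-1,-1,s(592,300))],[.57,0,.05,0]);print('box top',X.round(4),np.degrees(X[3]));print(r.round(1).tolist())
E
python3 m4.py
```

```text
plate top [ 0.5715 -0.158   0.0486  0.0287] 1.6436199988171354
[[-0.6, -0.4], [0.7, -0.4], [1.0, 0.5], [-0.4, 0.6], [-1.3, -0.2], [-0.1, 0.3], [1.8, 0.3]]
board top(scene) [ 0.5693 -0.1665  0.0545  0.0277] 1.584944160899539
[[0.2, -0.1], [-0.4, 0.1], [0.3, -0.7], [-0.1, 0.7]]
offset in plate [-0.0024 -0.0084]
green shift [-0.0014 -0.1463 -0.003 ] [1.06244979 1.74669681] [1.67487996 2.18061557]
board by shift [ 0.57290525 -0.15851863] [ 0.0014 -0.0005]
box top [ 0.5743 -0.0122  0.0411  0.0269] 1.5415016785168576
[[-0.4, 0.1], [0.2, 0.5], [0.5, 0.1], [-0.4, -0.2], [-0.7, -0.7], [0.1, -0.1], [1.9, 0.5], [-1.3, 0.4]]
```

Request:
servo_tool(rows=[0,0,-7,0,0,0,0.4,0,0,-7,0,0,0,0.4,0,0,-7,0,0,0,0.4,0,0,-7,0,0,0,0.4,0,0,-7,0,0,0,0.4,0,0,-7,0,0,0,0.4,0,0,-7,0,0,0,0.4,0,0,-7,0,0,0,0.4,0,0,-7,0,0,0,0.4,0,0,-7,0,0,0,0.4,0,0,-6.8,0,0,0,0.4,0,0,0,0,0,0,0.4,0,0,0,0,0,0,0.4])

```text
t: 22.7
position: [0.5636, 0.2352, 0.2134]
eef_rot: [-179.9, -0.0, 168.3]
wrist_force: [-0.1, 0.5, -0.1]
finger_gap: 0.0355
```

```bash
python3 - <<'E'
from h import *
togo([.5193,.4025,.2])
im=viewer.grab_frame('scene')['color'];cv2.imwrite('pics/scene11.png',im);im=im[350:480,330:510];cv2.imwrite('pics/scene11c.png',cv2.resize(im,None,fx=4.4,fy=4.4,interpolation=cv2.INTER_CUBIC))
im=viewer.grab_frame('top')['color'];cv2.imwrite('pics/top11.png',im);im=im[150:280,120:260];cv2.imwrite('pics/top11c.png',cv2.resize(im,None,fx=4.4,fy=4.4,interpolation=cv2.INTER_CUBIC))
E
```

```text
t 22.7 pos [0.5636 0.2352 0.2134] rot [-1.7995e+02 -1.0000e-02  1.6831e+02] j [ -4.  46. -44.  93.  36.  57.  19.] gap 0.0355 F [-0.1  0.5 -0.1]
tool shift cm [ 7.73 15.48  1.33]
```

View pics/scene11c.png

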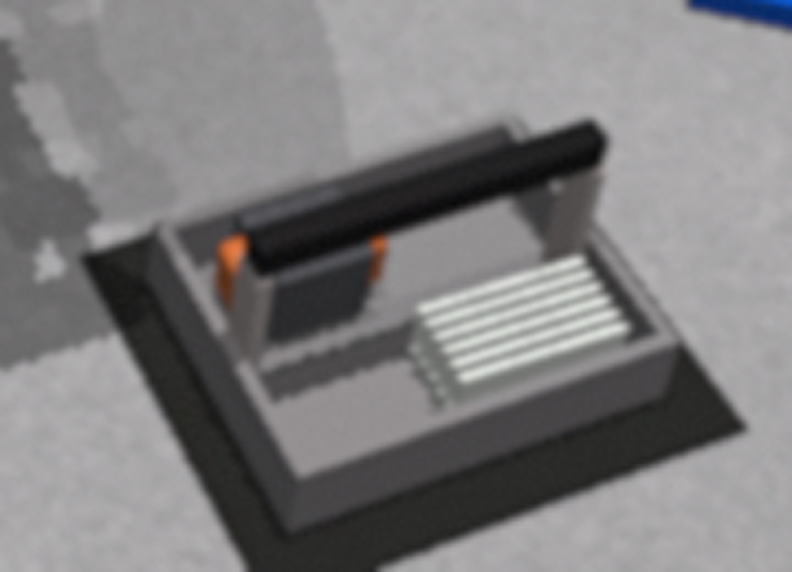

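View pics/top11c.png

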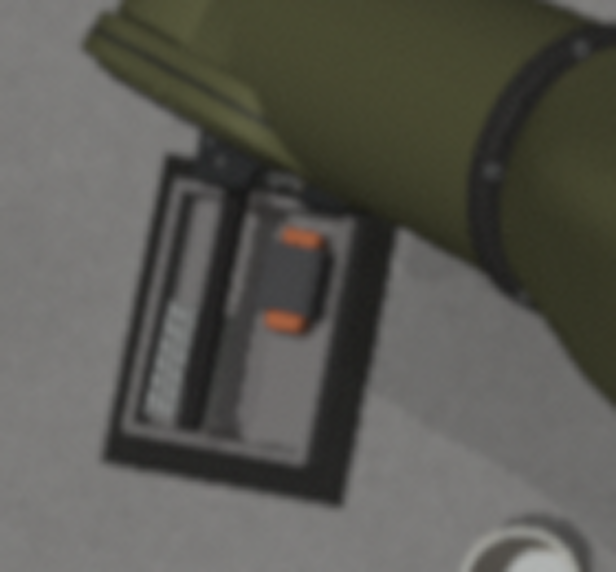

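Request:
servo_tool(rows=[0,0,-0.4,0.5,1.0,0,0.4,0,0,-0.4,1.0,2.0,0,0.4,0,0,0,1.0,2.0,0,0.4,0,0,0,1.0,2.0,0,0.4,0,0,0,1.0,2.0,0,0.4,0,0,0,1.0,2.0,0,0.4,0,0,0,1.0,2.0,0,0.4,0,0,0,0.8,1.6,0,0.4,0,0,0,0.4,0.8,0,0.4,0,0,0,0,0.1,1,0.4,0,0,0,0,0,2,0.4,0,0,0,0,0,2,0.4,0,0,0,0,0,2,0.4,0,0,0,0,0,1.5,0.4,0,0,0,0,0,0.5,0.4,0,0,0,0,0,0,0.4,0,0,0,0,0,0,0.4])

```text
t: 24.22
position: [0.5168, 0.4033, 0.1239]
eef_rot: [180.0, 0.0, 169.4]
wrist_force: [-0.1, 0.1, 0.8]
finger_gap: 0.0358
```

```bash
python3 - <<'E'
from h import *
togo([.5193,.4025,.0626])
E
```

```text
t 24.22 pos [0.5168 0.4033 0.1239] rot [1.7998e+02 1.0000e-02 1.6938e+02] j [-22.  54. -39.  89.  41.  52.   4.] gap 0.0358 F [-0.1  0.1  0.8]
tool shift cm [-0.26 -0.04  6.13]
```

Request:
servo_tool(rows=[0,0,0.3,-0.15,0,0.7,0.4,0,0,0,-0.1,0,1.2,0.4,0,0,0,0,0,1.2,0.4,0,0,0,0,0,1.2,0.4,0,0,0,0,0,1,0.4,0,0,0,0,0,0.5,0.4,0,0,0,0,0,0.3,0.4,0,0,0,0,0,0,0.4,0,0,0,0,0,0,0.4])

```text
t: 24.97
position: [0.5189, 0.4032, 0.0627]
eef_rot: [180.0, 0.0, 169.1]
wrist_force: [-0.2, -0.6, 0.3]
finger_gap: 0.0352
```

```bash
python3 - <<'E'
from h import *
togo([.5193,.4025,.0626])
E
```

```text
t 24.97 pos [0.5189 0.4032 0.0627] rot [179.98   0.   169.12] j [-23.  59. -36.  90.  44.  47.   1.] gap 0.0352 F [-0.2 -0.6  0.3]
tool shift cm [-0.05 -0.06  0.01]
```

Close, then lift straight up.

Request:
servo_tool(rows=[0,0,0,0,0,0,0.25,0,0,0,0,0,0,0.15,0,0,0,0,0,0,0,0,0,0,0,0,0,0,0,0,0,0,0,0,0,0,0,0,0,0,0,0,0,0,0,0,0,0,0,0,0,0,0,0,0,0], grip_force=45)

```text
t: 25.63
position: [0.5191, 0.4028, 0.063]
eef_rot: [-180.0, 0.0, 169.1]
wrist_force: [-0.4, -0.7, 4.6]
finger_gap: 0.0114
```

Request:
servo_tool(rows=[0,0,0,0,0,-0.2,0,0,0,0,0,0,-0.4,0,0,0,0,0,0,-0.8,0,0,0,0,0,0,-1.2,0,0,0,0,0,0,-1.5,0,0,0,0,0,0,-1.5,0,0,0,0,0,0,-1.5,0,0,0,0,0,0,-1.5,0,0,0,0,0,0,-1.5,0,0,0,0,0,0,-1.5,0,0,0,0,0,0,-1.5,0,0,0,0,0,0,-0.8,0,0,0,0,0,0,-0.4,0,0,0,0,0,0,0,0])

```text
t: 26.8
position: [0.5191, 0.4034, 0.2071]
eef_rot: [179.9, 0.1, 169.1]
wrist_force: [0.5, -0.3, -6.3]
finger_gap: 0.0115
```

```bash
python3 - <<'E'
from h import *
togo([.5742,-.0118,.205])
E
```

```text
t 26.8 pos [0.5191 0.4034 0.2071] rot [1.7990e+02 8.0000e-02 1.6912e+02] j [-21.  49. -42.  85.  36.  60.   8.] gap 0.0115 F [ 0.5 -0.3 -6.3]
tool shift cm [-13.24 -39.73   0.16]
```

Request:
servo_tool(rows=[0,0,0,-0.16,-0.5,0,0,0,0,0,-0.33,-1.0,0,0,0,0,0,-0.5,-1.5,0,0,0,0,0,-0.66,-2,0,0,0,0,0,-0.66,-2,0,0,0,0,0,-0.66,-2,0,0,0,0,0,-0.66,-2,0,0,0,0,0,-0.66,-2,0,0,0,0,0,-0.66,-2,0,0,0,0,0,-0.66,-2,0,0,0,0,0,-0.66,-2,0,0,0,0,0,-0.66,-2,0,0,0,0,0,-0.66,-2,0,0,0,0,0,-0.66,-2,0,0,0,0,0,-0.66,-2,0,0,0,0,0,-0.66,-2,0,0,0,0,0,-0.66,-2,0,0,0,0,0,-0.66,-2,0,0,0,0,0,-0.66,-2,0,0,0,0,0,-0.66,-2,0,0])

```text
t: 28.47
position: [0.568, 0.0138, 0.2048]
eef_rot: [-179.9, -0.1, 169.1]
wrist_force: [0.5, -0.2, -4.4]
finger_gap: 0.0116
```

Request:
servo_tool(rows=[0,0,0,-0.46,-1.4,0,0,0,0,0,-0.33,-1.0,0,0,0,0,0,-0.16,-0.5,0,0,0,0,-1,0,0,0,0,0,0,-2,0,0,0,0,0,0,-2,0,0,0,0,0,0,-2,0,0,0,0,0,0,-2,0,0,0,0,0,0,-2,0,0,0,0,0,0,-1.7,0,0,0,0,0,0,0,0,0,0,0,0,0,0,0,0,0,0,0,0,0,0,0,0,0])

```text
t: 29.55
position: [0.5727, -0.0133, 0.2057]
eef_rot: [180.0, 0.0, -178.2]
wrist_force: [-0.4, -0.9, -5.9]
finger_gap: 0.0115
```

```bash
python3 - <<'E'
from h import *
togo([.5742,-.0118,.13])
im=viewer.grab_frame('scene')['color'][130:320,150:350];cv2.imwrite('pics/scene12.png',cv2.resize(im,None,fx=4,fy=3.15,interpolation=cv2.INTER_CUBIC))
E
```

```text
t 29.55 pos [ 0.5727 -0.0133  0.2057] rot [ 179.99    0.   -178.17] j [ 24.  45. -49. 100.  41.  55.  50.] gap 0.0115 F [-0.4 -0.9 -5.9]
tool shift cm [-0.15  0.14  7.57]
```

View pics/scene12.png

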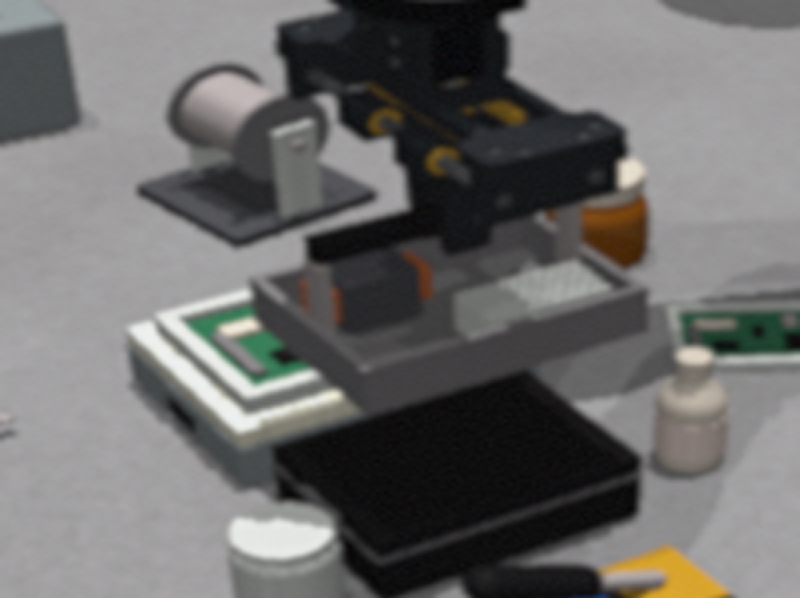

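Request:
servo_tool(rows=[0,0,0,-0.05,0.05,0.4,0,0,0,0,-0.05,0.05,0.8,0,0,0,0,-0.05,0.05,1,0,0,0,0,0,0,1,0,0,0,0,0,0,1,0,0,0,0,0,0,1,0,0,0,0,0,0,1,0,0,0,0,0,0,1,0,0,0,0,0,0,0.8,0,0,0,0,0,0,0.4,0,0,0,0,0,0,0.2,0,0,0,0,0,0,0,0,0,0,0,0,0,0,0])

```text
t: 30.68
position: [0.5746, -0.0121, 0.12]
eef_rot: [180.0, 0.0, -178.2]
wrist_force: [0.3, 0.3, -4.0]
finger_gap: 0.0112
```

```bash
python3 - <<'E'
from h import *
togo([.5742,-.0118,.1105])
im=viewer.grab_frame('scene')['color'][160:320,160:330];cv2.imwrite('pics/scene13.png',cv2.resize(im,None,fx=4.4,fy=3.7,interpolation=cv2.INTER_CUBIC))
E
```

```text
t 30.68 pos [ 0.5746 -0.0121  0.12  ] rot [ 1.7999e+02  4.0000e-02 -1.7818e+02] j [ 21.  51. -44. 103.  48.  46.  44.] gap 0.0112 F [ 0.3  0.3 -4. ]
tool shift cm [0.04 0.03 0.95]
```

View pics/scene13.png

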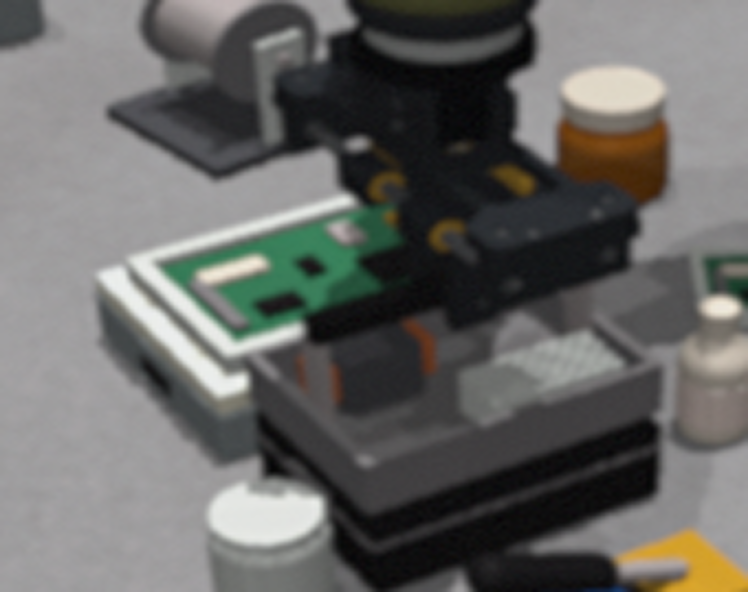

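Aligned with the box; creep down the last 9–10 mm.

Request:
servo_tool(rows=[0,0,0,0,0,0.2,0,0,0,0,0,0,0.2,0,0,0,0,0,0,0.1,0,0,0,0,0,0,0.1,0,0,0,0,0,0,0.1,0,0,0,0,0,0,0.1,0,0,0,0,0,0,0.1,0,0,0,0,0,0,0.05,0,0,0,0,0,0,0,0,0,0,0,0,0,0,0])

```text
t: 31.57
position: [0.5743, -0.0122, 0.1109]
eef_rot: [-180.0, 0.0, -178.2]
wrist_force: [-3.4, -1.3, 5.5]
finger_gap: 0.0117
```

Request:
servo_tool(rows=[0,0,0,0,0,0,0.2,0,0,0,0,0,0,0.3,0,0,0,0,0,0,0.4,0,0,0,0,0,0,0.4,0,0,0,0,0,0,0.4,0,0,0,0,0,0,0.4])

```text
t: 32.07
position: [0.5743, -0.0122, 0.1101]
eef_rot: [180.0, 0.0, -178.2]
wrist_force: [0.3, -0.1, -0.0]
finger_gap: 0.0353
```

Request:
servo_tool(rows=[0,0,0,0,0,-0.5,0.4,0,0,0,0,0,-1,0.4,0,0,0,0,0,-1.5,0.4,0,0,0,0,0,-2,0.4,0,0,0,0,0,-2,0.4,0,0,0,0,0,-2,0.4,0,0,0,0,0,-2,0.4,0,0,0,0.5,1,-1,0.4,0,0,0,1,2.5,0,0.4,0,0,0,1,2.5,0,0.4,0,0,0,1,2.5,0,0.4,0,0,0,1,2.5,0,0.4,0,0,0,1,2.5,0,0.4,0,0,0,1,2.5,0,0.4,0,0,0,1,2.5,0,0.4,0,0,0,1,2.5,0,0.4,0,0,0,1,2.5,0,0.4,0,0,0,0.5,1,0,0.4,0,0,0,0,0,0,0.4])

```text
t: 33.65
position: [0.4644, 0.2327, 0.2309]
eef_rot: [179.9, 0.0, -177.8]
wrist_force: [-0.4, -0.8, 0.3]
finger_gap: 0.035
```

```bash
python3 - <<'E'
from h import *
togo(None)
im=viewer.grab_frame('scene')['color'];cv2.imwrite('pics/scene14.png',im);im=im[200:320,170:330];cv2.imwrite('pics/scene14c.png',cv2.resize(im,None,fx=5,fy=5,interpolation=cv2.INTER_CUBIC))
im=viewer.grab_frame('top')['color'];cv2.imwrite('pics/top14.png',im);im=im[130:260,260:435];cv2.imwrite('pics/top14c.png',cv2.resize(im,None,fx=4.4,fy=4.4,interpolation=cv2.INTER_CUBIC))
E
```

```text
t 33.65 pos [0.4644 0.2327 0.2309] rot [ 179.89    0.   -177.83] j [ -2.  39. -49. 107.  38.  51.  22.] gap 0.035 F [-0.4 -0.8  0.3]
```

View pics/scene14c.png

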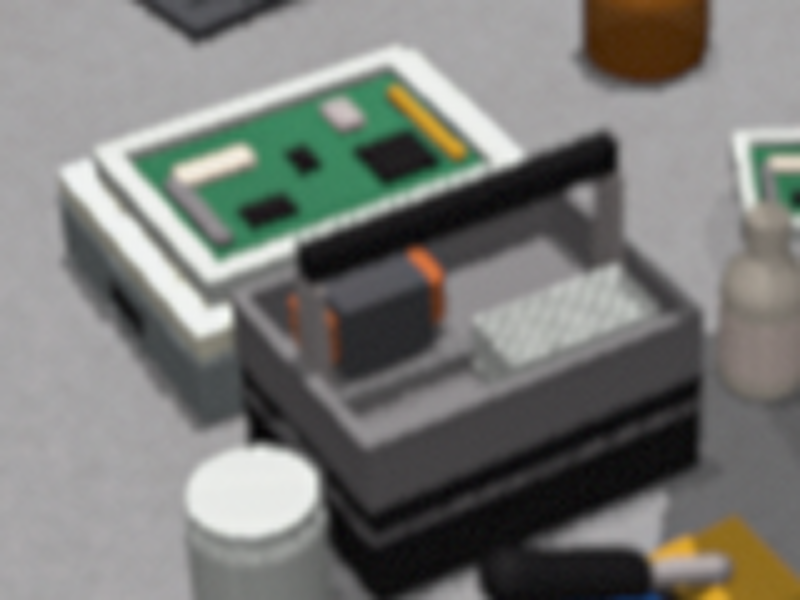

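View pics/top14c.png

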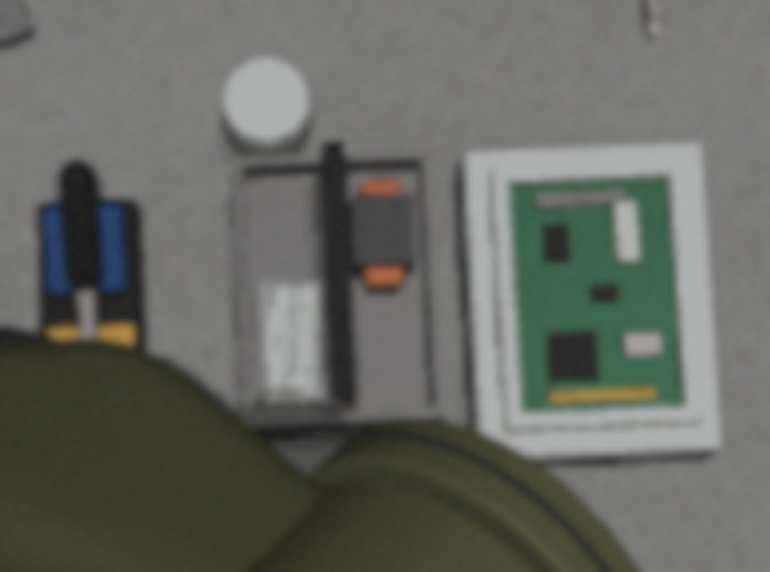

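```bash
cat > m5.py <<'E'
from h import *
T=cam(viewer.grab_frame("top"));S=cam(viewer.grab_frame("scene"))
t=lambda a,b:uc((a,b),4.4,260,130); s=lambda a,b:uc((a,b),5,170,200)
a=tri(T,[t(332,145),t(340,403)],S,[s(310,242),s(608,135)]); print("bar",a.round(4),a.mean(0).round(4),np.degrees(np.arctan2(*(a[0]-a[1])[[1,0]])))
p,r=rect(0,.15,.11,[(T,1,1,t(241,165)),(T,1,-1,t(422,160)),(S,1,-1,s(236,295)),(S,1,1,s(370,447)),(S,-1,1,s(701,312))],[.57,0,.082,0.03]);print('rim',p.round(4),np.degrees(p[3]));print(r.round(1).tolist())
g=onplane(T,[t(512,184),t(668,177),t(684,404),t(522,411)],.060).mean(0);print('green centre',g.round(4))
print(bot.sense()['qvel'].round(2))
E
python3 m5.py
```

```text
bar [[ 0.641  -0.0099  0.1393]
 [ 0.5067 -0.0139  0.1361]] [ 0.5738 -0.0119  0.1377] 1.6782920854368322
rim [ 0.5721 -0.0164  0.0782  0.0274] 1.5679614182138688
[[-0.3, -0.0], [3.4, -0.7], [-0.2, -0.2], [0.1, 0.4], [1.3, -0.0]]
green centre [ 0.5734 -0.1588  0.06  ]
[ 0.5   0.19  0.01 -0.27 -0.12 -0.31 -0.16]
```

View pics/scene14.png

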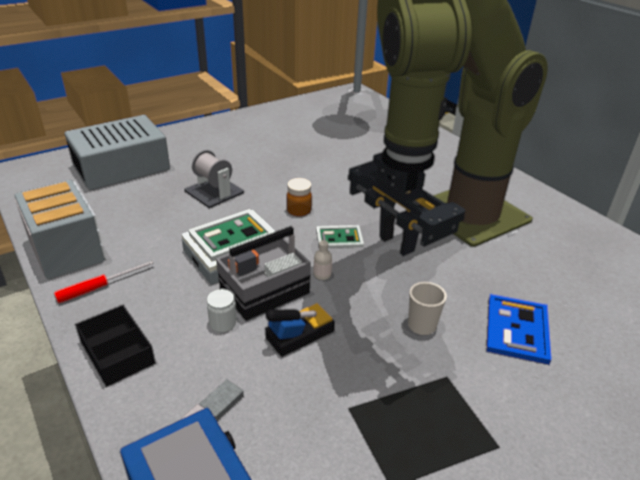

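```bash
python3 -c "
from station import bot
print(bot.sign_off())"
```

```text
the job is handed in; nothing more can be done
None
```

The job is done and handed in at about 34 s of the 72 s allowed; the hand-in gives no verdict. I parked the tote on the mat, pushed the board along its edge with two open fingers onto the plate, then set the tote back on the box.

Last checks from the pictures:
- **Board:** about 1–2 mm off the plate's centre and square within about 1°, going by how far its green area moved in the top view. A fit from the scene view alone put it 8 mm off. I discounted that fit because its height came out about 6 mm too low. Both figures are inside the 16 mm limit.
- **Tote:** the handle's middle is within about 1 mm of the box's centre. The tote is level, square with the box within about 0.2°, and both parts are inside. A rough fit of its rim disagreed by about 4 mm, with poor residuals on one corner; that is still inside the 12 mm limit.
- **Box and bystanders:** the box measured at the board's original position, so no movement showed. The other things on the bench look unmoved in the final picture.
- **Robot:** the gripper was clear of everything at hand-in.

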